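# Ease the eccentric cam, then push the follower slide home

### The job

The clamping jig on the bench holds its slide back with an eccentric cam. Push the cam's lever round, either way, until the lever points straight away from the slide's roller (the cam's low point faces the roller), and only then push the slide forward from behind until it has pressed the loose steel block flush against the end stop. Only the slide may move the block: do not touch or lift it with the robot; leave the cam at its low point and the other things on the bench where they are.

Things in the scene. Friction and masses are not known exactly. Their poses are not given: they have to be found in the camera images.
- jig: clamping jig fixed to the bench, does not move: aluminium base plate 220 x 160 x 12 mm. Origin at the centre of its underside; x is the slide's forward direction, y to the left, z up. The slide runs along y = -30 mm; the cam pivot is at x = 10, y = 33 mm; the end stop (70 mm wide, 22 mm tall) has its face at x = 95 mm
- cam (a joint): cam angle about its vertical pivot, rad, positive anticlockwise from above. 0: lever and high side point back (jig -x) at the roller; +3.14 and -3.14, the same pose: lever points forward (jig +x), low point faces the roller. Range -3.8 to 3.8, no detent or stop at the low point; friction 0.5 N m (8 N at the knob), stays where left. Starts between -1.4 and 1.4
- cam_pivot (a point): on the pivot axis of the cam, half-way up the dark steel disc (54 mm across, 13 mm thick, its centre 13 mm off the pivot towards the lever side)
- cam_knob (a point): upright black knob, 18 mm across, at the end of the cam's lever, 65 mm from the pivot; point on its axis 75 mm above the bench. The knob stands free from 54 to 92 mm above the bench, on a lever bar at 45 to 52 mm that passes clear over slide and block. Nothing else on the jig is higher than 49 mm but the cam's hub (20 mm across, 58 mm high)
- slide (a joint): travel of the follower slide along jig +x, m. 0: back, roller almost on the cam's high side; 0.025: home, block pressed on the end stop; range -0.007 to 0.028; starts between -0.006 and 0. Friction 2.5 N, stays where left. While the cam is as it starts, the roller runs into it and the slide stops about 10 mm short of home
- push_face (a point): middle of the rear face of the upright push plate at the slide's back end (10 mm thick, 50 mm wide, 13 to 49 mm above the bench); this point is 37 mm above the bench. Push here in jig +x; behind it is only the flat base plate (top at 12 mm). The slide's bar is 30 mm wide; its front end is 123 mm ahead of this face
- roller (a point): brass follower roller, 16 mm across, upright, on the arm at the slide's left side, behind the cam; point on its axis 21 mm above the bench
- stop_face (a point): foot of the end stop's rear face, at the middle of the slide's line, on the top of the base plate (12 mm above the bench), fixed to the jig
- block: loose grey steel jig block with two small holes, 30 x 45 x 20 mm (x, y, z), 0.1 to 0.2 kg, lying on the base plate between the slide's front end and the end stop. Origin at the centre of its underside; flush on the stop its origin is 15 mm from the stop face
- spare_block: a bystander: dark steel jig block with two small holes, 25 x 50 x 25 mm, lying loose on the bench beside the jig's right edge; origin at the centre of its underside
- punch: a bystander: black centre punch, 10 mm thick, 110 mm long along its y axis, loose on the bench beside the jig's left edge; origin at the middle of its underside
- tube: a bystander: brass tube, 16 mm thick, 100 mm long along its y axis, loose on the bench behind the jig; origin at the middle of its underside
- lighter: a bystander: wire spark lighter, 47 x 162 x 17 mm, loose on the bench near the front left; origin at the middle of the underside
There are look-alikes about, which are no part of the job. What is shaped like the block but green or yellow is not meant.

How it is judged:
By the outcome, as a careful person would: the job done as asked, in the order asked, and still so for the second after the job is handed in, with the robot touching nothing.
It also fails if it takes over 48 s, if anything falls off the work surface, if the arm or the gripper's body presses on something with over 40 N, if the wrist force passes 120 N, or if a joint passes its speed limit or range.

### The arm

A 7-joint arm with a two-finger parallel gripper is mounted at the origin on a cart in front of the work surface, level with it; the furniture and walls round the work are solid. World frame = base frame: x ahead of the robot, y to its left, z up, the work surface at z = 0. Lengths are in m, angles in rad, forces in N, time in s.
With the tool pointing down it reaches from about 0.425 to 0.95 m from the base axis. Payload 4.7 kg.
Tool frame: the origin (TCP) lies between the finger pads; the fingertips stand 25 mm ahead of it and the grasp point (between the pads) lies 6 mm ahead of it; z points along the fingers, y is the line along which they close (so a half turn about z gives the same grasp; the last joint's range is limited). The gripper opens to 85 mm and grips with 20 to 120 N. Pads are 22 mm wide; open, the fingers measure 114 mm over their backs; the gripper's body (76 mm by 85 mm) begins 54 mm behind the grasp point. The pads swing forward as they close: fully open they stand 13 mm farther back than shut.
Start: joints at [-0.029, 0.469, -0.049, 1.532, 0.024, 1.141, -0.082], TCP at [0.675, 0, 0.256] pointing down, gripper open.
Joint ranges: [-2.59, 2.59], [-0.33, 1.99], [-1.39, 1.29], [0.1, 2.45], [-1.04, 4.18], [0.21, 1.99], [-2.66, 2.66]. Speed limits (rad/s): [2.57, 2.57, 3.14, 3.14, 3.14, 3.14, 3.14].

### API

Orientations are given as a 3x3 rotation matrix whose columns are the frame's x, y, z axes.
In Python, from rig import * gives the robot as it stands. Calls block until the motion is done:
- movep(position, orientation): joint-space move of the TCP to a pose.
- move_l(position, attitude=None, feed=0.15, until_force=None): straight line of the TCP; attitude=None keeps the orientation; feed is the mean speed in m/s. With until_force (N) it stops when the force on the tool has changed by that much, and returns True; else False.
- move_joints(angles): joint-space move.
- command_gripper(opening, newtons=None): finger opening in m; newtons is the grip in N (None keeps the last); returns when the fingers have stopped.
- sleep(seconds).
- inverse_kinematics(position, orientation): joint angles nearest the present ones, or None.
- sense(): the state.
- camera(name): name is "scene" or "side" or "wrist"; returns (picture, depth): 400x640x3 uint8, red, green, blue; 400x640 float32, m along the optical axis (not along the pixel's ray), 0 where there is no reading.
- camera_params(name): a dict with "K" (3x3 intrinsics, pixels), "position" and "rotation" of the camera in the world; the wrist camera has in their place "tool_from_camera" (4x4, takes a point from camera to tool coordinates, whose origin is the TCP and whose axes are the flange's). Camera axes: x right, y down, z forward; pixel columns grow to the right and rows downward; lengths in m; the calibration is good to about 2 mm. A picture is of the moment at which its call begins: read the wrist's pose just before it. camera_params takes no time and is no camera call.
A pose or a line that the arm cannot do raises Unreachable and nothing moves.
- finish_job(): hands the job in; it is judged then, once.
The state is a dict: "time_s": time; "joint_pos": joint angles; "qd": joint speeds; "joint_efforts": joint torques, N m; "position": TCP position; "tcp_rot": TCP orientation; "wrist_force": force on the tool from outside, world axes, zero at the start; "ft_torque": the same for the moment, N m; "finger_gap": finger opening in m; "gripper_force": force on a finger pad.
Only numpy, scipy, OpenCV 4.12 (cv2) and the standard library are available. Lean on these libraries where they do the work, as an engineer would, in place of code of your own. Each camera call takes 0.05 s, during which the arm holds its last target. There are 200 camera calls.

## Working session

There is one attempt and no reset: what is moved stays moved. The work goes in short steps, each a Python script; the robot and the scene stay as the last script left them, time stands still between calls to the robot, and variables do not carry over. Pictures are saved under pics/ and viewed, at most 10 in all, crops included, and the job is handed in when it is done.

```bash
mkdir -p pics; ls
python3 - <<'E'
from rig import *
import cv2,numpy as np
ims=[]
for n in("scene","side","wrist"):
    p,d=camera(n); np.savez(f"pics/{n}0.npz",p=p,d=d); cv2.imwrite(f"pics/{n}0.png",p[:,:,::-1])
    c=camera_params(n); print(n,{k:np.round(v,3).tolist() for k,v in c.items() if k!='name'})
s=sense();print(s["time_s"],s["position"],s["tcp_rot"])
E
```

```text
pics
scene {'K': [[436.243, 0.0, 321.992], [0.0, 436.243, 200.621], [0.0, 0.0, 1.0]], 'position': [-0.094, 0.879, 0.73], 'rotation': [[-0.728, -0.397, 0.56], [-0.686, 0.436, -0.583], [-0.013, -0.808, -0.589]]}
side {'K': [[480.916, 0.0, 322.748], [0.0, 480.916, 203.545], [0.0, 0.0, 1.0]], 'position': [0.533, -0.758, 0.707], 'rotation': [[1.0, 0.017, 0.005], [0.005, -0.55, 0.835], [0.017, -0.835, -0.55]]}
wrist {'K': [[306.512, 0.0, 325.406], [0.0, 306.512, 200.121], [0.0, 0.0, 1.0]], 'tool_from_camera': [[0.0, -0.952, -0.307, 0.08], [1.0, 0.0, 0.001, 0.0], [-0.001, -0.307, 0.952, -0.118], [0.0, 0.0, 0.0, 1.0]]}
0.15 [6.74605016e-01 7.63734073e-06 2.55502107e-01] [[-3.82384287e-05  9.99998869e-01 -1.50379211e-03]
 [ 9.99999997e-01  3.81315117e-05 -7.11268369e-05]
 [-7.10694146e-05 -1.50379482e-03 -9.99998867e-01]]
```

View pics/scene0.png

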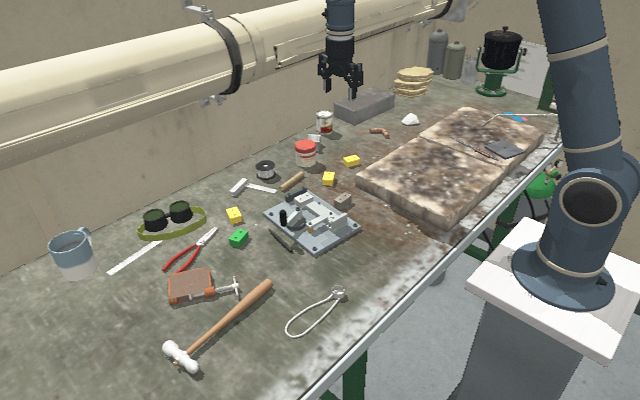

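View pics/side0.png

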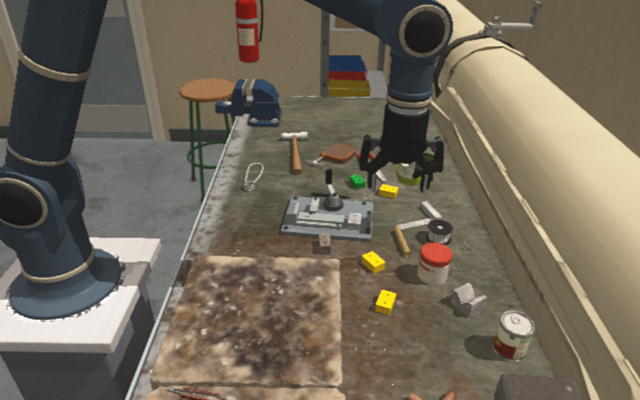

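View pics/wrist0.png

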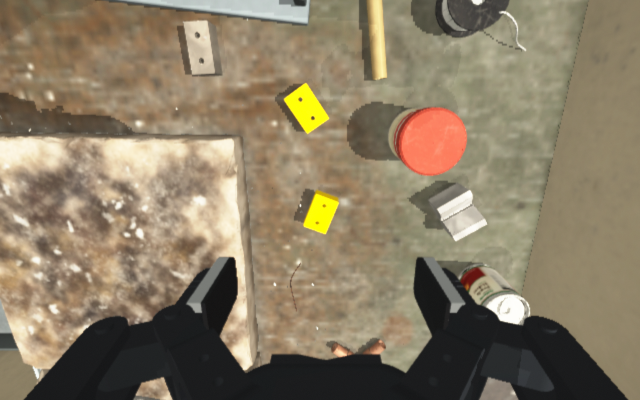

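Scene view: the jig is at (312,220), with the knob at (283,217) and the grey block near its front end. Yellow blocks are at (234,215), (329,178) and (352,160), the green one at (239,238), and the grey-brown spare at (343,200). In the side view the block inside the jig is at (354,218) and the spare at (324,240). Next I'll look at the jig from above.

```bash
cat > h.py <<'E'
from rig import *
import cv2,numpy as np
def campose(n,s=None):
    c=camera_params(n)
    if n!="wrist": return np.array(c["K"]),np.array(c["position"]),np.array(c["rotation"])
    T=np.array(c["tool_from_camera"]);R=np.array(s["tcp_rot"])
    return np.array(c["K"]),np.array(s["position"])+R@T[:3,3],R@T[:3,:3]
def shot(n,name):
    s=sense();p,d=camera(n);K,t,R=campose(n,s)
    np.savez(f"pics/{name}.npz",p=p,d=d,K=K,t=t,R=R);return p,d,K,t,R
def ray(u,v,z,K,t,R):
    r=R@np.linalg.solve(K,[u,v,1.]);return t+r*(z-t[2])/r[2]
def proj(P,K,t,R):
    q=K@(R.T@(np.asarray(P)-t));return q[:2]/q[2]
E
python3 - <<'E'
from h import *
for n,u,v in(("side",328,217),("scene",312,220)): print(ray(u,v,0.012,*campose(n)))
j=ray(328,217,0.012,*campose("side"))
s=sense();R=np.array(s["tcp_rot"])
movep([j[0],j[1]-0.06,0.30],R)
p,*_=shot("wrist","w1")
cv2.imwrite("pics/w1.png",p[:,:,::-1]);s=sense();print(s["position"],s["time_s"])
E
```

```text
[0.55342779 0.23662662 0.012     ]
[0.54771089 0.2507453  0.012     ]
[0.55463773 0.17425947 0.29950708] 1.0833
```

View pics/w1.png

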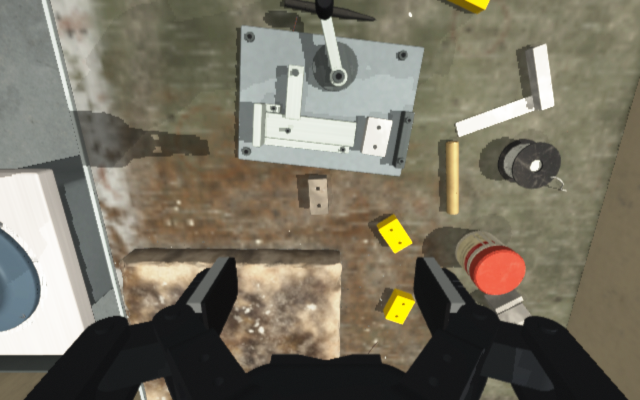

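Wrist view: the plate corners are near (240,27), (423,47), (401,176) and (237,160). The knob is at (325,8), the pivot at (337,75), the push plate at (259,125), the block at (376,135) with two holes and the stop at (402,138). The spare is at (318,196) and the punch at (330,10). Forward is image right, about world +x. Next, a close crop.

Run:
```python
from h import *
s=sense()
movep([0.555,0.215,0.235],np.array(s["tcp_rot"]))
p,d,*c=shot("wrist","w2")
cv2.imwrite("pics/w2.png",cv2.resize(p[:290,180:560,::-1],None,fx=2,fy=2,interpolation=cv2.INTER_CUBIC))
print(sense()["time_s"],sense()["position"])
```

```text
1.5333 [0.5563815  0.21327572 0.23553029]
```

View pics/w2.png

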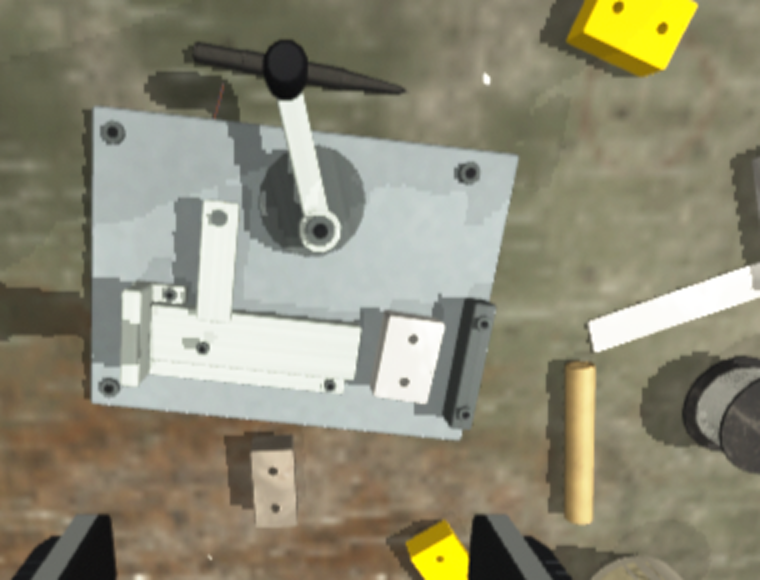

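The crop confirms the layout. The plate corners are at crop (93,107), (518,155), (462,438) and (92,403), the hub at (320,230) and the knob top at (286,62). The grey two-hole block lies between the slide front and the dark stop. The look-alikes (yellow, green and the spare) are all off the jig.

Run:
```python
from h import *
z=np.load("pics/w2.npz");c=(z["K"],z["t"],z["R"])
g=cv2.cvtColor(z["p"],cv2.COLOR_RGB2GRAY)
f=lambda u,v,h:ray(u/2+180,v/2,h,*c)
C=np.array([f(*q,.012) for q in((93,107),(518,155),(462,438),(92,403))])
L=np.array([[-110,80],[110,80],[110,-80],[-110,-80]])/1e3
print("sides",np.linalg.norm(C-np.roll(C,-1,0),axis=1))
m=C[:,:2].mean(0);A=L.T@(C[:,:2]-m);th=np.arctan2(A[0,1]-A[1,0],A[0,0]+A[1,1])
R=np.array([[np.cos(th),-np.sin(th)],[np.sin(th),np.cos(th)]])
print("jig",m,th,"resid",(C[:,:2]-m)@R-L)
j=lambda u,v,h:np.round(((f(u,v,h)[:2]-m)@R)*1e3,1)
print("hub",j(320,230,.058),"knob top",j(286,60,.092),"stop top",j(482,300,.034),j(458,428,.034),"push rear",j(122,290,.049),j(122,385,.049),"blk",j(387,314,.032),j(444,322,.032),j(375,396,.032),j(428,403,.032))
np.savez("jig.npz",m=m,R=R,th=th)
# second view check: hub & knob in side and scene
for n in("side","scene"):
    p,d,*cc=shot(n,n+"1");
    pts={"hub":(10,33,58),"c1":(-110,80,12),"c2":(110,-80,12),"pf":(-110,-30,12)}
    for k,(x,y,h) in pts.items():
        u=proj([*(m+R@np.array([x,y])/1e3),h/1e3],*cc);cv2.circle(p,tuple(np.int32(u.round())),1,(255,0,0),-1)
    u=proj([*m,.03],*cc).astype(int)
    cv2.imwrite(f"pics/{n}1c.png",cv2.resize(p[u[1]-60:u[1]+60,u[0]-80:u[0]+80,::-1],None,fx=4,fy=4,interpolation=cv2.INTER_CUBIC))
a,b=[cv2.imread(f"pics/{n}1c.png") for n in("side","scene")]
cv2.imwrite("pics/both1.png",cv2.resize(np.vstack([a,b]),None,fx=.62,fy=.62))
```

```text
sides [0.21810137 0.15732039 0.21908803 0.15826244]
jig [0.55639205 0.2484919 ] -0.1055986479925457 resid [[ 0.00089161 -0.00082678]
 [-0.00100773 -0.00138262]
 [-0.00039809  0.00129817]
 [ 0.00051422  0.00091124]]
hub [ 9.6 33.1] knob top [-11.9  94.7] stop top [98.2  5.9] [ 98.9 -65.1] push rear [-83.4  -5.3] [-82.6 -54.2] blk [50.7 -6.6] [81.2 -7.7] [ 50.9 -51.9] [ 80.5 -53. ]
```

View pics/both1.png

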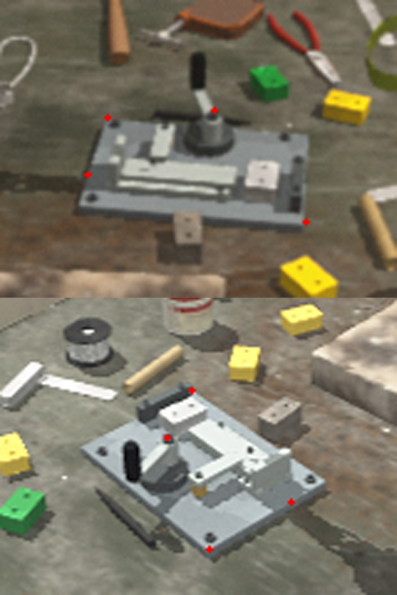

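Everything agrees: the lever radius is 65.5 mm, the stop is at about 95 and the push face at about -83. The cam is at about -1.23 rad, so I'll swing it clockwise to -π. I'll hold the knob lightly, closing the fingers tangentially and turning the tool with the lever.

```bash
cat >> h.py <<'E'
J=np.load("jig.npz") 
def W(x,y,z): return np.array([*(J["m"]+J["R"]@np.array([x,y])/1e3),z])
def att(a):  # tool down, tool y at jig angle a (rad)
    a=a+float(J["th"]);y=np.array([np.cos(a),np.sin(a),0]);zz=np.array([0,0,-1.]);return np.c_[np.cross(y,zz),y,zz]
def knob(d,z=.084): # d: lever direction in jig frame, rad
    return W(10+65*np.cos(d),33+65*np.sin(d),z),att(d-np.pi/2)
E
python3 - <<'E'
from h import *
d0=np.radians(109.5)
command_gripper(0.045,20)
movep(*knob(d0,.16)); p,R=knob(d0)
print(move_l(p,feed=.12,until_force=8))
command_gripper(0.0,20);s=sense();print(s["time_s"],s["finger_gap"],s["wrist_force"],s["position"]-p)
shot("wrist","g");
for d in np.linspace(d0,0,10)[1:]:
    p,R=knob(d);move_l(p,R,feed=.06)
    s=sense();print(round(s["time_s"],2),np.degrees(d).round(),s["wrist_force"].round(1) if hasattr(s["wrist_force"],'round') else s["wrist_force"],s["finger_gap"],np.linalg.norm(s["position"]-p))
pw,*c=shot("side","side2")
u=proj(W(10,33,.05),*c).astype(int)
cv2.imwrite("pics/side2c.png",cv2.resize(pw[u[1]-70:u[1]+70,u[0]-90:u[0]+90,::-1],None,fx=4,fy=4))
E
```

```text
False
3.8917 0.017048345311936046 [-2.35099982 -1.78947248  5.8934681 ] [-0.00061575  0.00027406  0.00106067]
4.33 97.0 [-3.2 -1.7  5.6] 0.01729476252417606 0.0011543150884889021
4.71 85.0 [-3.5 -2.7  6.5] 0.01738442385111627 0.0012248042576093077
5.09 73.0 [-3.1 -2.7  6.6] 0.01728343682862159 0.001357797378297633
5.47 61.0 [-5.8 -0.8  7.3] 0.017004063626603498 0.0016942897403139812
5.86 49.0 [-5.6 -0.8  6.3] 0.01749666556785474 0.0021609148643211267
6.24 37.0 [-6.4  2.   5.9] 0.01763813001354727 0.0026701074286519196
6.62 24.0 [-5.4  2.1  4.8] 0.017102931149616238 0.003366645369838322
7.01 12.0 [-3.6  3.9  4.1] 0.017264579081837282 0.003783870327760496
7.39 0.0 [-0.9  3.8  3. ] 0.017632181865922924 0.004044979874713675Traceback (most recent call last):
  File "<stdin>", line 12, in <module>
TypeError: proj() takes 4 positional arguments but 5 were given
```

Run:
```python
from h import *
sleep(.3)
p,R=knob(0.)
off=np.zeros(3)
for i in range(4):
    s=sense();e=(s["position"]-p);ej=J["R"].T@e[:2]*1e3
    print(s["time_s"],"err jig mm",ej.round(2),"z",round(e[2]*1e3,2),np.round(s["wrist_force"],1))
    if abs(ej[1])<.5: break
    off-=np.r_[0*e[:2]+J["R"]@np.array([0,ej[1]/1e3]),0];move_l(p+off,R,feed=.03);sleep(.2)
command_gripper(0.045);q=s["position"].copy();
move_l([*(p+off)[:2],.20],feed=.2)
pp=knob(0.)[0]
movep(W(0,-75,.25),att(0))
pw,d,*c=shot("wrist","w3")
u=proj(W(10,0,.05),*c).astype(int);print(u,sense()["time_s"])
x=max(u[0]-160,0);y=max(u[1]-120,0)
np.savez("pics/off.npz",o=[x,y])
cv2.imwrite("pics/w3.png",cv2.resize(pw[y:y+240,x:x+320,::-1],None,fx=2.5,fy=2.5,interpolation=cv2.INTER_CUBIC));print(x,y)
```

```text
7.7417 err jig mm [-0.74  3.86] z 1.05 [-1.7  4.6  3.1]
8.2167 err jig mm [-0.46  2.2 ] z 1.11 [-0.1  7.7 -0. ]
8.6667 err jig mm [-0.28  0.75] z 1.13 [ 1.   8.5 -0.3]
9.1167 err jig mm [-0.18  0.35] z 1.13 [ 1.  10.1 -0.3]
[335 106] 11.6167
175 0
```

View pics/w3.png

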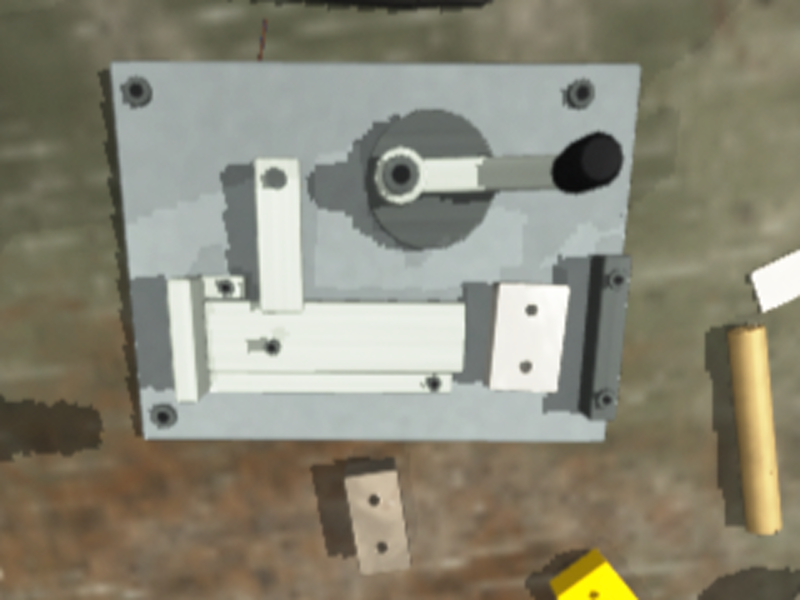

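The lever now points forward: hub at crop (402,173), bar end at (548,172), knob top at (603,158). The roller is clear behind the cam. I'll measure the angle, then push if it's good.

Run:
```python
from h import *
z=np.load("pics/w3.npz");c=(z["K"],z["t"],z["R"])
j=lambda u,v,h:(J["R"].T@(ray(u/2.5+175,v/2.5,h,*c)[:2]-J["m"])*1e3).round(1)
h=j(402,173,.058);k=j(603,155,.092);b0=j(440,175,.052);b1=j(548,172,.052)
print("hub",h,"knob",k,np.degrees(np.arctan2(*(k-h)[::-1])),"bar",b0,b1,np.degrees(np.arctan2(*(b1-b0)[::-1])),"push",j(168,280,.049),j(178,400,.049),"blk",j(497,285,.032),j(568,287,.032),j(490,390,.032),j(556,392,.032))
```

```text
hub [10.  33.1] knob [75.1 35.4] 2.0234332307136844 bar [24.7 32.9] [65.7 34. ] 1.536835168426508 push [-82.7  -5.6] [-82.6 -53.9] blk [51.3 -8.1] [81.3 -9. ] [ 50.4 -52.6] [ 79.5 -53.5]
```

Run:
```python
from h import *
z=np.load("pics/w3.npz");K,t,R=z["K"],z["t"],z["R"];d=z["d"]
v,u=np.mgrid[:400,:640];P=(np.linalg.solve(K,np.stack([u.ravel(),v.ravel(),np.ones(u.size)]))*d.ravel()).T@R.T+t
q=(P[:,:2]-J["m"])@J["R"]*1e3;h=P[:,2]*1e3
near=(d.ravel()>0)&(abs(q[:,0]-45)<60)&(abs(q[:,1]-33)<40)
for n,lo,hi,x0,x1 in(("knobtop",88,96,55,95),("bar",47,56,24,60),("hub",56,62,-5,25)):
    m=near&(h>lo)&(h<hi)&(q[:,0]>x0)&(q[:,0]<x1);s=q[m];print(n,m.sum(),s.mean(0),s.min(0),s.max(0),h[m].mean())
    if n=="bar":
        print(np.degrees(np.arctan(np.polyfit(s[:,0],s[:,1],1)[0])))
        for a in range(24,60,6):
            w=s[(s[:,0]>=a)&(s[:,0]<a+6)];print(a+3,w[:,1].min().round(1),w[:,1].max().round(1))
```

```text
knobtop 339 [73.13938356 34.12521305] [65.16469615 25.77971758] [81.29973432 42.70491772] 91.93827359901437
bar 523 [42.14785946 33.34460136] [24.45596368 27.52084738] [59.94094928 39.92504734] 52.538504965885245
0.5641022913634658
27 27.5 39.1
33 27.5 39.2
39 27.6 39.0
45 27.6 39.2
51 27.7 39.2
57 27.8 39.9
hub 185 [ 9.28919484 32.61402467] [ 2.75143964 26.16941296] [15.86650725 39.41965511] 58.70597191475516
```

The cam is within about 1° of its low point. Now I'll push the slide with closed fingers.

Run:
```python
from h import *
A=att(-np.pi/2)
command_gripper(0.0)
movep(W(-122,-30,.16),A)
print("down hit",move_l(W(-122,-30,.052),A,feed=.12,until_force=12))
s=sense();print(s["time_s"],s["finger_gap"],s["position"])
print("push hit",move_l(W(-58-11+8,-30,.052),A,feed=.03,until_force=14))
s=sense();print(s["time_s"],(J["R"].T@(s["position"][:2]-J["m"])*1e3).round(1),np.round(s["wrist_force"],1))
x,y=J["R"].T@(s["position"][:2]-J["m"])*1e3
sleep(.3)
move_l(W(x-30,-30,.052),A,feed=.08)
move_l(W(x-30,-30,.16),A,feed=.2)
movep(W(0,-75,.25),att(0))
pw,d,*c=shot("wrist","w4");print(sense()["time_s"])
u=proj(W(10,0,.05),*c).astype(int);x=max(u[0]-160,0);y=max(u[1]-120,0);print(x,y)
cv2.imwrite("pics/w4.png",cv2.resize(pw[y:y+240,x:x+320,::-1],None,fx=2.5,fy=2.5,interpolation=cv2.INTER_CUBIC))
```

```text
down hit False
14.65 -0.00020134108693503817 [0.43243476 0.23173888 0.05254279]
push hit True
16.2417 [-71.  -30.4] [ 0.8 -0.2 -0.5]
19.2333
175 0
```

View pics/w4.png

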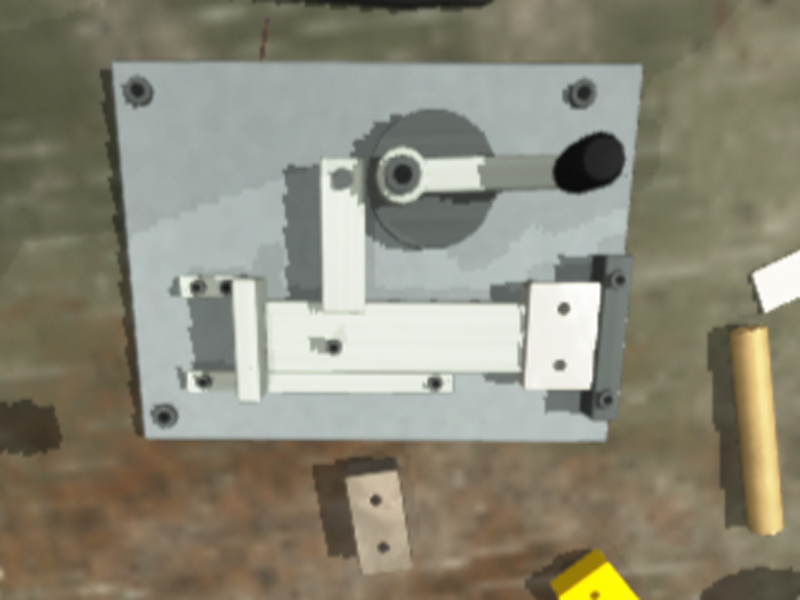

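The slide is forward, with its front end on the block at crop (525,335), and the block's front is against the stop at (598,335). I'll measure the remaining gap.

Run:
```python
from h import *
for f in("w3","w4"):
    z=np.load(f"pics/{f}.npz");K,t,R=z["K"],z["t"],z["R"];d=z["d"]
    v,u=np.mgrid[:400,:640];P=(np.linalg.solve(K,np.stack([u.ravel(),v.ravel(),np.ones(u.size)]))*d.ravel()).T@R.T+t
    q=(P[:,:2]-J["m"])@J["R"]*1e3;h=P[:,2]*1e3;ok=d.ravel()>0
    for n,lo,hi,x0,x1,y0,y1 in(("blk",30.5,33,45,99,-60,-5),("push",46,52,-95,-40,-50,-10),("stop",33.3,37,85,115,-66,6),("bar",47,56,24,60,20,46)):
        m=ok&(h>lo)&(h<hi)&(q[:,0]>x0)&(q[:,0]<x1)&(q[:,1]>y0)&(q[:,1]<y1);s=q[m]
        print(f,n,m.sum(),np.percentile(s,[1,99],axis=0).round(1).tolist(),np.degrees(np.arctan(np.polyfit(s[:,0],s[:,1],1)[0])).round(2) if n=="bar" else s.mean(0).round(2))
```

```text
w3 blk 792 [[50.1, -52.6], [94.2, -8.1]] [ 66.14 -29.66]
w3 push 404 [[-84.2, -49.7], [-74.3, -10.4]] [-78.92 -29.59]
w3 stop 643 [[93.8, -65.5], [105.6, 3.9]] [ 99.5  -29.81]
w3 bar 523 [[24.6, 27.6], [59.7, 39.1]] 0.56
w4 blk 801 [[64.0, -51.5], [94.2, -7.2]] [ 79.13 -29.22]
w4 push 391 [[-58.8, -49.7], [-48.9, -10.5]] [-53.58 -29.69]
w4 stop 730 [[85.6, -64.5], [105.5, 3.8]] [ 98.54 -29.61]
w4 bar 533 [[24.1, 27.5], [59.7, 39.1]] 0.95
```

Within the noise, it reads as home. One firmer push will make sure the block is seated, and then I'll re-check.

Run:
```python
from h import *
A=att(-np.pi/2)
movep(W(-105,-30,.16),A)
move_l(W(-100,-30,.052),A,feed=.12)
print("push hit",move_l(W(-58-11+8,-30,.052),A,feed=.025,until_force=22))
s=sense();x=(J["R"].T@(s["position"][:2]-J["m"])*1e3)[0];print(s["time_s"],x,np.round(s["wrist_force"],1))
sleep(.2);s=sense();print(np.round(s["wrist_force"],1),(J["R"].T@(s["position"][:2]-J["m"])*1e3)[0])
move_l(W(x-30,-30,.052),A,feed=.08)
move_l(W(x-30,-30,.16),A,feed=.2)
movep(W(0,-75,.25),att(0))
p,d,K,t,R=shot("wrist","w5");print(sense()["time_s"])
v,u=np.mgrid[:400,:640];P=(np.linalg.solve(K,np.stack([u.ravel(),v.ravel(),np.ones(u.size)]))*d.ravel()).T@R.T+t
q=(P[:,:2]-J["m"])@J["R"]*1e3;h=P[:,2]*1e3;ok=d.ravel()>0
for n,lo,hi,x0,x1,y0,y1 in(("blk",30.5,33,45,99,-60,-5),("push",46,52,-95,-40,-50,-10),("knobtop",88,96,55,95,10,60),("bar",47,56,24,60,20,46)):
    m=ok&(h>lo)&(h<hi)&(q[:,0]>x0)&(q[:,0]<x1)&(q[:,1]>y0)&(q[:,1]<y1);s=q[m]
    print(n,m.sum(),np.percentile(s,[1,99],axis=0).round(1).tolist(),s.mean(0).round(2))
```

```text
push hit True
23.0667 -70.87348228407042 [-0.1  0.2 -0. ]
[-0.3 -0.5  0.6] -71.042667977295
25.9833
blk 810 [[64.1, -51.5], [94.4, -7.2]] [ 79.23 -29.03]
push 398 [[-58.6, -49.7], [-48.8, -10.5]] [-53.49 -29.57]
knobtop 336 [[66.3, 26.6], [81.0, 41.7]] [73.32 34.14]
bar 529 [[24.2, 27.5], [59.5, 39.0]] [41.89 33.27]
```

The harder push stopped at the same place, so the block is seated on the stop. The cam hasn't moved and the robot is clear, so I'm handing in.

```bash
python3 -c "
from rig import *
print(finish_job())"
```

```text
the job is handed in; nothing more can be done
None
```

I turned the cam to its low point (within about 1°), then pushed the slide home so the block sits against the end stop, and handed the job in at about 26 s.

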